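Swap the vial tray on the sampling stage

TASK

Swap the vial trays on the sampling stage: swing the spring hold-down finger up until it stays open, lift out the used tray (orange handle) and set it down upright inside the shallow yellow return tray, then seat the fresh tray (blue handle) squarely between the stage's guides and swing the finger back down so that it clamps it. Do not pull a tray out from under the closed finger, do not drop or tip the trays, and leave the bottle, the jar and the screwdriver alone.

Things in the scene. Friction and masses are not known exactly. Their poses are not given: they have to be found in the camera images.
- stage: White fixed sampling stage, base 290 x 110 x 12 mm. Origin at bench level under the centre of the tray seat; x along the seat away from the robot to the finger hinge, y across, z up. A tray stands on the base's top (12 mm up), long side along x, centred on the origin, between aluminium guides 4 mm clear of it all round, flared outwards, tops 32 mm above the bench.
- finger (a joint): Angle (rad) of the steel hold-down finger about its hinge (along stage y). 0: level, its rubber foot pressing (6 N) on the tray's +x end. Grows as the nose is lifted up and over towards stage +x; stop at 1.45. Over-centre spring: below 0.70 it pulls shut (0.3 N m at 0, fading to none at 0.70), beyond 0.70 it pulls open and stays up. With no tray below it would fall to -0.12.
- finger_disc (a point): Centre of the red grip disc on the finger's nose: 30 mm diameter, 14 mm thick along stage y (pinch its flat faces from above, or push its rim). It swings with the finger, 62 mm from the hinge axis: at joint 0 it is 45 mm from the hinge towards the tray (stage -x) and 43 mm above it. A 10 mm wide stem joins it to the 12 mm wide finger.
- finger_hinge (a point): Centre of the finger's hinge, fixed on the stage 115 mm in +x from its origin, 45 mm above the bench; 44 mm wide dark bracket, top 57 mm above the bench.
- used_mid (a point): Used vial tray, orange handle, white caps, 0.25 kg, at first in the seat under the finger. Grey block 150 (x) x 64 (y) x 22 mm high, two rows of vials up to 40 mm above its underside; handle bar over the middle, 84 (x) x 14 mm (y), from 60 to 84 mm above the underside. Point: on the middle axis, 42 mm above the underside, 30 mm below the bar's centre. z up; both ends alike.
- fresh_mid (a point): Fresh vial tray, the same shape and point as the used one, with a blue handle and blue vial caps; at the start it stands on the bench.
- return_tray: Shallow open yellow plastic tray, fixed to the bench, 210 (x) x 130 (y) x 18 mm high, walls and floor 4 mm. Origin at the centre of its underside, x along its long side, z up.
- bottle: Bystander: clear bottle, 80 mm diameter, 190 mm high, orange cap; origin at the centre of its underside.
- jar: Bystander: amber jar, 70 mm diameter, 80 mm high; origin at the centre of its underside.
- driver: Bystander: screwdriver lying on the bench beyond the work; origin under its middle.
There are look-alikes about, which are no part of the job. There is more than one size of the return_tray; the job needs the largest.

How it is judged:
By the outcome, as a careful person would: the job done as asked, in the order asked, and still so for the second after the job is handed in, with the robot touching nothing.
It also fails if it takes over 69 s, if anything falls off the work surface, if the arm or the gripper's body presses on something with over 40 N, if the wrist force passes 120 N, or if a joint passes its speed limit or range.

ROBOT

A 7-joint arm with a two-finger parallel gripper is mounted at the origin on the work surface. World frame = base frame: x ahead of the robot, y to its left, z up, the work surface at z = 0. Lengths are in mm, angles in rad, forces in N, time in s.
With the tool pointing down it reaches from about 400 to 875 mm from the base axis. Payload 4.4 kg.
Tool frame: the origin (TCP) lies at the very end of the fingers, on their centre line; the grasp point (between the pads) lies 19 mm behind it (ctrl.grip_depth is the distance from the TCP to the grasp point, in mm); z points along the fingers, x is the direction in which the jaws open and shut, and the axes are right-handed (so a half turn about z gives the same grasp; the last joint's range is limited). The gripper opens to 85 mm and grips with 20 to 120 N. Pads are 22 mm wide; open, the fingers measure 114 mm over their backs; the gripper's body (76 mm by 85 mm) begins 54 mm behind the grasp point. The pads swing forward as they close: fully open they stand 13 mm farther back than shut.
Start: joints at [-1.258, 0.628, 0.038, 1.517, -0.027, 0.996, -0.02], TCP at [240.351, 603.945, 231.313] pointing down, gripper open.
Joint ranges: [-3.06, 3.06], [-0.37, 2.12], [-1.25, 1.32], [0.18, 2.47], [-1.1, 4.24], [0.23, 1.98], [-2.94, 2.94]. Speed limits (rad/s): [2.57, 2.57, 3.14, 3.14, 3.14, 3.14, 3.14].

INTERFACE

Orientations are given as [roll, pitch, yaw] about the fixed x, y, z axes, in that order (R = Rz(yaw) Ry(pitch) Rx(roll)).
In Python, from cell import ctrl gives the robot as it stands.
- The arm moves only by the shell command python3 -m creep 'ROWS'. ROWS is JSON, a list of rows, each an object with "hand": the opening, from 0 (shut) to 1 (fully open); "travel": the shift along the tool's x, y, z in cm, a list of three; "angular": the turn, a rotation vector about the tool's x, y, z in degrees, a list of three. In form: [{"hand": hand, "travel": [tx, ty, tz], "angular": [rx, ry, rz]}, ...]. A call has 1 to 20 rows; each row is the pose to reach, as a shift and turn from the pose measured when the call began, along the tool's axes at that moment; what a row does not reach only later rows make up. A row lasts 1/10 s, in which the tool goes at most 50 mm and 8.59 degrees, less where a joint would pass 70% of its speed; a pose out of reach is approached as far as the arm can. A call with a gripper value outside its range is refused whole. The fingers move at their own pace and stop on an object; the grip force is fixed at half the most. Time passes only in rows, so rows that repeat a pose let the fingers close. It gives the time, the measured TCP pose, the force and the opening at its end, in the units of the state.
- ctrl.read_state(): the state, without advancing time (a new reading comes with each control period).
- ctrl.get_image(name): name is "scene" or "top" or "wrist"; returns a dict with "frame" (384x512x3 uint8, red, green, blue), "fx", "fy", "cx", "cy" (pixels), "origin" and "orientation" of the camera in the world. Camera axes: x right, y down, z forward; pixel columns grow to the right and rows downward; lengths in mm; the calibration is good to about 2 mm. A picture is of the moment at which its call begins. There is no depth.
- ctrl.finish_job(): hands the job in, once; it reports no verdict.
Trained networks look in the newest picture that a camera, given by its name, has taken for a name from the list of things; names that differ only in an ending like _2 or _b are one class to them, and where a whole thing is asked for, a point or a joint stands for the part that bears it (a point fixed in the world has none). Each returns a list of dicts, best first, with "confidence" (0 to 1); they miss things now and then, are a little off and sometimes report something else, mostly with a low value. They report only what shows in the picture. A call takes as long as a camera call. They do not tell look-alikes from the thing itself.
- ctrl.regions_of(camera, thing): "region" (384x512 bool, what is visible of it).
- ctrl.spot_point(camera, thing): "at" ([x, y, z] in mm, in world coordinates, good to about 4 mm: a listed point, or the origin of a listed thing).
The state is a dict: "clock": time; "qpos": joint angles; "qd": joint speeds; "tau": joint torques, N m; "eef_pos": TCP position; "tool_rot": TCP orientation; "force": force on the tool from outside, world axes, zero at the start; "torque": the same for the moment, N m; "width": finger opening in mm.
Only numpy, scipy, OpenCV 4.12 (cv2) and the standard library are available. Lean on these libraries where they do the work, as an engineer would, in place of code of your own. Each camera call takes 0.05 s, during which the arm holds its last target. There are 200 camera calls.

## Working session

There is one attempt and no reset: what is moved stays moved. The work goes in short steps, Python scripts to look and compute and a shell command to move; the robot and the scene stay as the last step left them, time stands still between calls to the robot, and variables do not carry over. Pictures are saved under pics/ and viewed, about 8 in all and at most 12, crops included, and the job is handed in when it is done.

```bash
mkdir -p pics; ls; cat > h.py <<'E'
import numpy as np, cv2
from scipy.spatial.transform import Rotation as R
from cell import ctrl
def save(cam,fn,crop=None,scale=1):
    d=ctrl.get_image(cam); im=d["frame"][:,:,::-1]
    if crop: x0,y0,x1,y1=crop; im=im[y0:y1,x0:x1]
    im=cv2.resize(np.ascontiguousarray(im),None,fx=scale,fy=scale,interpolation=cv2.INTER_CUBIC)
    cv2.imwrite("pics/"+fn,im); return d
def camR(d):
    o=np.array(d["orientation"],float)
    return o if o.shape==(3,3) else R.from_euler("xyz",o).as_matrix()
def ray(d,u,v,z):
    r=camR(d)@np.array([(u-d["cx"])/d["fx"],(v-d["cy"])/d["fy"],1]); o=np.array(d["origin"])
    return o+r*(z-o[2])/r[2]
def proj(d,p):
    c=camR(d).T@(np.array(p,float)-np.array(d["origin"]))
    return np.array([d["fx"]*c[0]/c[2]+d["cx"],d["fy"]*c[1]/c[2]+d["cy"]])
def st():
    s=ctrl.read_state(); print("t",s["clock"],"tcp",np.round(s["eef_pos"],1),"rpy",np.round(s["tool_rot"],3),"F",np.round(s["force"],1),"w",s["width"],"q",np.round(s["qpos"],2)); return s
def rel(p,yaw=None):
    """rows' travel (cm) and turn (deg) to bring the TCP to p, tool down with jaw axis at yaw"""
    s=ctrl.read_state(); M=R.from_euler("xyz",s["tool_rot"])
    t=M.inv().apply(np.array(p)-s["eef_pos"])/10
    out="travel %s"%np.round(t,2)
    if yaw is not None:
        best=min((( M.inv()*R.from_euler("xyz",[np.pi,0,yaw+k*np.pi])).as_rotvec(degrees=True) for k in (0,1)),key=np.linalg.norm)
        out+=" ang %s"%np.round(best,1)
    print(p,out)
E
python3 - <<'E'
from h import *
a=save("top","top0.png",scale=1.5); save("scene","scene0.png",scale=1.5)
st(); print(a["orientation"],a["origin"],a["fx"])
for c in ("top","scene"):
  for n in ("stage","finger_disc","finger_hinge","used_mid","fresh_mid","return_tray","bottle","jar","driver"):
    for r in ctrl.spot_point(c,n):
        print(c,n,round(r["confidence"],2),np.round(r["at"],0))
E
```

```text
pics
t 0.1 tcp [240.2 603.4 230.5] rpy [3.142e+00 2.000e-03 1.192e+00] F [-0.5 -0.2 -0.6] w 85.64842432248261 q [-1.26  0.63  0.04  1.52 -0.03  1.   -0.02]
[-2.97886357e+00  6.14152163e-04 -1.54280861e+00] [ 330.00095903  -15.1462708  1240.77447165] 371.39042976140564
top stage 0.93 [481. 255.   1.]
top finger_disc 0.43 [556. 242.  92.]
top finger_disc 0.25 [484. 256.   1.]
top finger_hinge 0.56 [598. 229.  44.]
top used_mid 0.76 [485. 255.  54.]
top fresh_mid 0.54 [486. 255.  52.]
top return_tray 0.86 [ 261. -215.   -2.]
top return_tray 0.75 [ 726. -190.   -0.]
top return_tray 0.69 [485.  -2.  -4.]
top bottle 0.64 [499. 489.  -1.]
top jar 0.72 [ 411. -463.    3.]
top driver 0.7 [783.  33.   0.]
scene stage 0.91 [483. 254.  -3.]
scene finger_disc 0.63 [ 408. -460.   -0.]
scene finger_disc 0.5 [551. 243.  83.]
scene finger_hinge 0.9 [598. 230.  45.]
scene used_mid 0.87 [489. 255.  56.]
scene used_mid 0.44 [780.  39.  -2.]
scene fresh_mid 0.85 [ 465. -256.   41.]
scene return_tray 0.96 [487.   0.   0.]
scene return_tray 0.69 [ 727. -191.    2.]
scene return_tray 0.66 [ 263. -219.   -1.]
scene bottle 0.61 [499. 489.   0.]
scene jar 0.59 [ 412. -463.    3.]
scene driver 0.55 [780.  39.   2.]
```

View pics/top0.png

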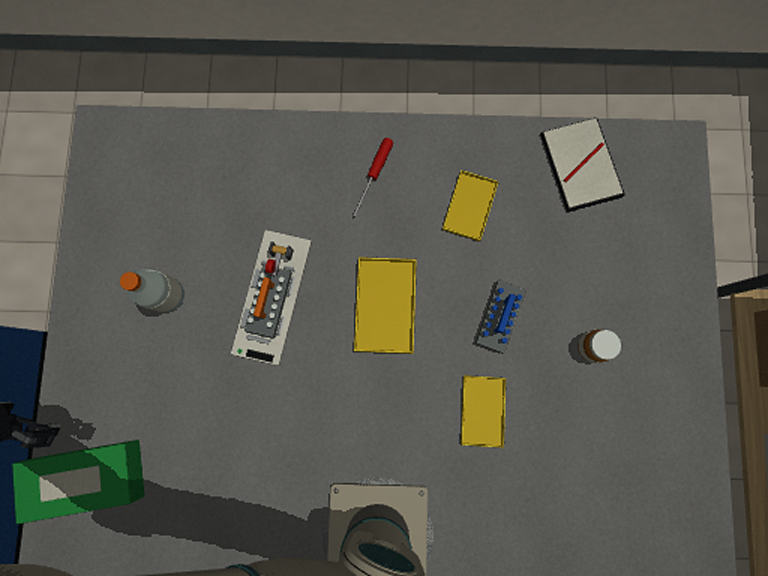

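View pics/scene0.png

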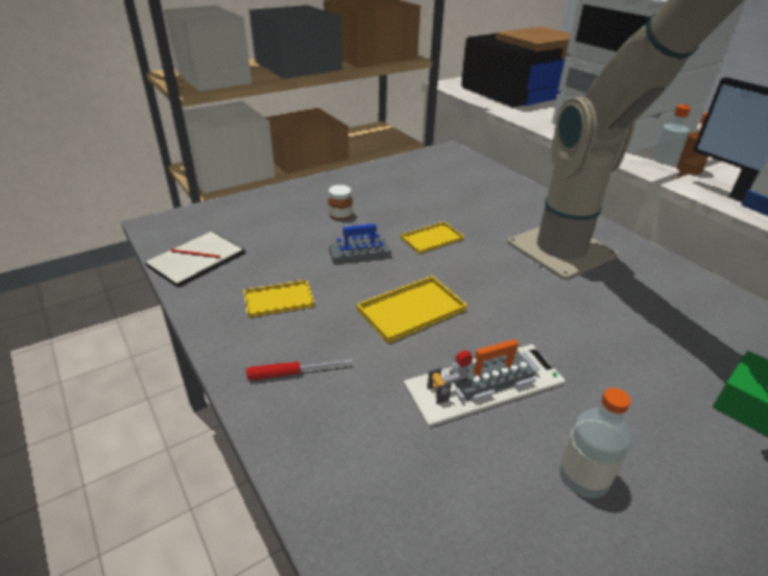

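Top view: the used tray (orange handle, px 265,295) sits in the stage under the finger (red disc 270,268). The fresh tray (blue) is at 500,315. Possible return trays are the yellow ones at 385,305 (clearly largest), 470,205 and 483,412 (both small). Other red or orange things are the screwdriver (375,165), the bottle cap (130,280) and the pen on the notebook (583,163). The scene view agrees. Next I'll measure yaws and sizes, and crop the disc and tray to check.

```bash
python3 - <<'E'
from h import *
d=save("top","crop1.png",crop=(140,140,360,300),scale=3.6)
def rect(m,z,n):
    pts=cv2.findNonZero(m.astype(np.uint8))[:,0]
    w=np.array([ray(d,u,v,z)[:2] for u,v in pts],np.float32)
    (c,s,a)=cv2.minAreaRect(w); b=cv2.boxPoints((c,s,a)); e=[b[1]-b[0],b[2]-b[1]]; e=max(e,key=np.linalg.norm)
    yaw=np.arctan2(e[1],e[0]); yaw=(yaw+np.pi/2)%np.pi-np.pi/2
    print(n,"centre",np.round(c,1),"size",np.round(s,1),"yaw",round(float(yaw),3),"px",pts.mean(0).round())
for n,z in (("stage",12),("return_tray",18),("used_mid",40),("fresh_mid",30)):
    for r in ctrl.regions_of("top",n)[:3]:
        if r["confidence"]>.3: rect(r["region"],z,n+" %.2f"%r["confidence"])
im=d["frame"].astype(int); hsv=cv2.cvtColor(d["frame"],cv2.COLOR_RGB2HSV)
S=hsv[:,:,1]>130
for n,lo,hi,z,box in (("orange",8,16,84,(165,180,200,220)),("blue bar",105,125,84,(315,180,355,240)),("disc",0,5,98,(165,160,195,190))):
    m=np.zeros(S.shape,bool); x0,y0,x1,y1=box
    m[y0:y1,x0:x1]=(S&(hsv[:,:,0]>=lo)&(hsv[:,:,0]<=hi))[y0:y1,x0:x1]
    k,l,stt,_=cv2.connectedComponentsWithStats(m.astype(np.uint8))
    if k>1: rect(l==1+np.argmax(stt[1:,4]),z,n)
E
```

```text
stage 0.69 centre [498.6 253.4] size [112.4 290.6] yaw -0.198 px [182. 197.]
return_tray 0.85 centre [ 262.4 -217.1] size [ 91.8 146.1] yaw -0.034 px [322. 274.]
return_tray 0.79 centre [ 719.8 -187.1] size [ 93.7 151.9] yaw -0.263 px [313. 137.]
return_tray 0.71 centre [486.3  -0.5] size [128.9 210.3] yaw -0.013 px [257. 203.]
used_mid 0.87 centre [483.5 253.7] size [ 66.5 147.2] yaw -0.17 px [179. 201.]
used_mid 0.31 centre [ 463.5 -250.7] size [ 68.3 151.5] yaw -0.362 px [333. 211.]
fresh_mid 0.76 centre [ 464.1 -250.4] size [ 71.3 156.3] yaw -0.326 px [333. 212.]
orange centre [485.7 254. ] size [25.4 84.7] yaw -0.215 px [175. 198.]
blue bar centre [ 466.5 -257.4] size [30.9 92.3] yaw -0.335 px [338. 209.]
disc centre [550.4 241.2] size [25.6 18.9] yaw 0.028 px [180. 177.]
```

View pics/crop1.png

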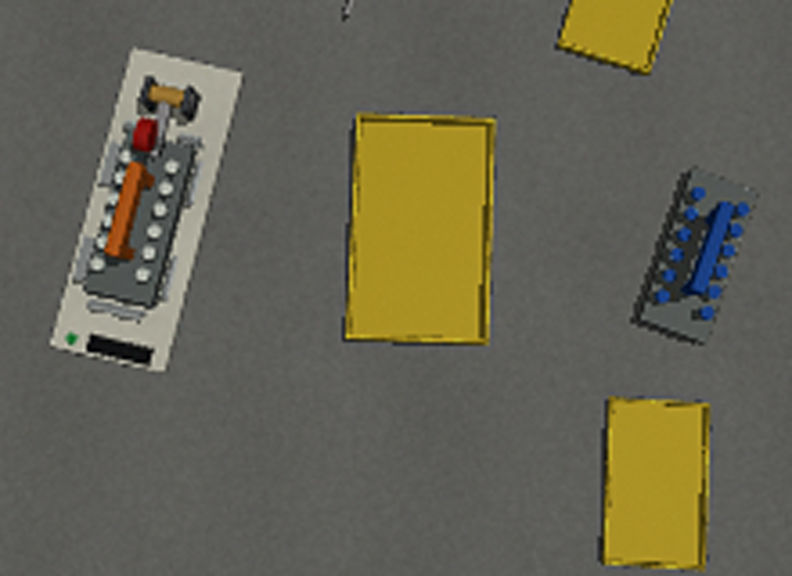

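Choice confirmed: the middle yellow tray measures 210x129, and the others about 150x93. First I'll go over the red disc.

```bash
python3 - <<'E'
from h import *
rel([551.5,241.5,190],np.pi/2-0.205)
E
```

```text
[551.5, 241.5, 190] travel [-22.17  42.32   4.13] ang [ -0.  -0. -10.]
```

```bash
python3 -m creep '[{"hand":1,"travel":[-11,21,0],"angular":[0,0,-5]},{"hand":1,"travel":[-22.17,42.32,2],"angular":[0,0,-10]},{"hand":1,"travel":[-22.17,42.32,4.1],"angular":[0,0,-10]},{"hand":1,"travel":[-22.17,42.32,4.1],"angular":[0,0,-10]},{"hand":1,"travel":[-22.17,42.32,4.1],"angular":[0,0,-10]},{"hand":1,"travel":[-22.17,42.32,4.1],"angular":[0,0,-10]},{"hand":1,"travel":[-22.17,42.32,4.1],"angular":[0,0,-10]},{"hand":1,"travel":[-22.17,42.32,4.1],"angular":[0,0,-10]},{"hand":1,"travel":[-22.17,42.32,4.1],"angular":[0,0,-10]},{"hand":1,"travel":[-22.17,42.32,4.1],"angular":[0,0,-10]},{"hand":1,"travel":[-22.17,42.32,4.1],"angular":[0,0,-10]},{"hand":1,"travel":[-22.17,42.32,4.1],"angular":[0,0,-10]}]'; python3 - <<'E'
from h import *
st(); d=save("wrist","w1.png",scale=1.4)
for n in ("finger_disc","used_mid","stage","finger_hinge"):
    for r in ctrl.spot_point("wrist",n)[:2]: print(n,round(r["confidence"],2),np.round(r["at"],1),proj(d,r["at"]).round())
hsv=cv2.cvtColor(d["frame"],cv2.COLOR_RGB2HSV); S=(hsv[:,:,1]>130)&(hsv[:,:,2]>60)
for n,c,z in (("orange",(hsv[:,:,0]>=7)&(hsv[:,:,0]<=16),96),("red",(hsv[:,:,0]<=5)|(hsv[:,:,0]>175),100)):
    k,l,a,ce=cv2.connectedComponentsWithStats((S&c).astype(np.uint8)); i=1+np.argmax(a[1:,4]); 
    w=np.array([ray(d,u,v,z)[:2] for u,v in cv2.findNonZero((l==i).astype(np.uint8))[:,0]],np.float32)
    print(n,a[i],cv2.minAreaRect(w),w.mean(0))
E
```

```text
clock: 2.45
eef_pos: [551.7, 241.0, 190.1]
tool_rot: [-3.141, -0.0, 1.365]
force: [-1.5, 1.4, -0.8]
width: 85.3
t 2.45 tcp [551.7 241.  190.1] rpy [-3.141 -0.     1.365] F [-1.5  1.4 -0.8] w 85.27793789387451 q [-0.45  0.6  -0.02  1.7   0.01  0.84  0.9 ]
finger_disc 0.95 [552.8 242.6  84.2] [254. 193.]
used_mid 0.73 [484.6 255.7  54.9] [253. 103.]
finger_hinge 0.62 [598.4 234.2  46.7] [255. 229.]
orange [ 243   42   20  122 2295] ((485.9586486816406, 255.21221923828125), (13.23254108428955, 82.64740753173828), 78.70015716552734) [484.07794 255.83562]
red [245 177  18  36 589] ((549.5003051757812, 242.57110595703125), (12.907238960266113, 27.53570556640625), 78.70011901855469) [549.8896  242.86418]
```

View pics/w1.png

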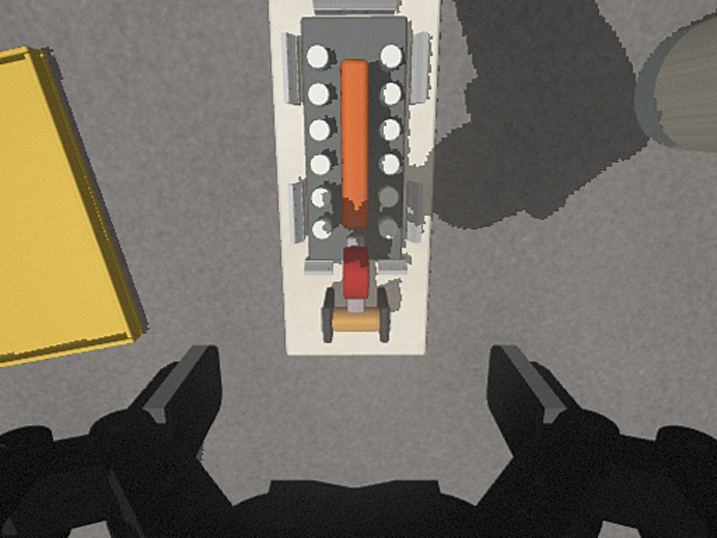

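The wrist view shows the disc at (356,273) midway between the fingers, the bar at (355,140), and the stage aligned with the tool. I'll go down and pinch the disc.

```bash
python3 -m creep '[{"hand":1,"travel":[0.15,0.05,4],"angular":[0,0,0]},{"hand":1,"travel":[0.15,0.05,8],"angular":[0,0,0]},{"hand":0.5,"travel":[0.15,0.05,11],"angular":[0,0,0]},{"hand":0.4,"travel":[0.15,0.05,12],"angular":[0,0,0]},{"hand":0.3,"travel":[0.15,0.05,12],"angular":[0,0,0]},{"hand":0,"travel":[0.15,0.05,12],"angular":[0,0,0]},{"hand":0,"travel":[0.15,0.05,12],"angular":[0,0,0]},{"hand":0,"travel":[0.15,0.05,12],"angular":[0,0,0]},{"hand":0,"travel":[0.15,0.05,12],"angular":[0,0,0]},{"hand":0,"travel":[0.15,0.05,12],"angular":[0,0,0]},{"hand":0,"travel":[0.15,0.05,12],"angular":[0,0,0]}]'
```

```text
clock: 3.8
eef_pos: [551.9, 242.0, 72.5]
tool_rot: [3.141, 0.002, 1.368]
force: [-0.8, -5.5, 4.2]
width: 13.2
```

```bash
python3 -m creep '[{"hand":0,"travel":[0,0.95,-0.8],"angular":[0,0,0]},{"hand":0,"travel":[0,0.95,-0.8],"angular":[0,0,0]},{"hand":0,"travel":[0,2.0,-1.4],"angular":[0,0,0]},{"hand":0,"travel":[0,2.0,-1.4],"angular":[0,0,0]}]'; python3 -c "
from h import *
st(); print(ctrl.spot_point('scene','finger_disc'))"
```

```text
clock: 4.2
eef_pos: [568.6, 238.5, 86.1]
tool_rot: [-3.137, 0.003, 1.368]
force: [-5.8, 1.0, -6.3]
width: 13.3
t 4.2 tcp [568.6 238.5  86.1] rpy [-3.137e+00  3.000e-03  1.368e+00] F [-5.8  1.  -6.3] w 13.267200665695574 q [-0.43  0.76 -0.02  1.73  0.02  0.66  0.91]
[{'at': [408.5, -460.1, -0.5], 'confidence': 0.63}, {'at': [551.0, 243.3, 83.2], 'confidence': 0.5}]
```

```bash
python3 -m creep '[{"hand":0,"travel":[0,0.9,-0.3],"angular":[0,0,0]},{"hand":0,"travel":[0,1.5,-0.43],"angular":[0,0,0]},{"hand":0,"travel":[0,2.1,-0.5],"angular":[0,0,0]},{"hand":0,"travel":[0,2.75,-0.56],"angular":[0,0,0]},{"hand":0,"travel":[0,3.4,-0.52],"angular":[0,0,0]},{"hand":0,"travel":[0,4.0,-0.45],"angular":[0,0,0]},{"hand":0,"travel":[0,4.6,-0.3],"angular":[0,0,0]},{"hand":0,"travel":[0,5.2,-0.1],"angular":[0,0,0]},{"hand":0,"travel":[0,5.2,-0.1],"angular":[0,0,0]}]'; python3 -c "
from h import *
d=save('scene','s1.png',crop=(230,200,400,310),scale=3.5)
for r in ctrl.spot_point('scene','finger_disc'): print(r)"
```

```text
clock: 5.15
eef_pos: [619.1, 228.2, 88.2]
tool_rot: [-3.136, 0.003, 1.368]
force: [-4.3, -0.6, 4.0]
width: 12.9
```

```bash
python3 -m creep '[{"hand":1,"travel":[0,0,0],"angular":[0,0,0]},{"hand":1,"travel":[0,0,0],"angular":[0,0,0]},{"hand":1,"travel":[0,0,0],"angular":[0,0,0]},{"hand":1,"travel":[0,0,-4],"angular":[0,0,0]},{"hand":1,"travel":[0,0,-9],"angular":[0,0,0]},{"hand":1,"travel":[0,-4,-11.2],"angular":[0,0,0]},{"hand":1,"travel":[0,-9,-11.2],"angular":[0,0,0]},{"hand":1,"travel":[0,-13.6,-11.2],"angular":[0,0,0]},{"hand":1,"travel":[0,-13.6,-11.2],"angular":[0,0,0]},{"hand":1,"travel":[0,-13.6,-11.2],"angular":[0,0,0]},{"hand":1,"travel":[0,-13.6,-11.2],"angular":[0,0,0]}]'; python3 - <<'E'
from h import *
d=save("wrist","w2.png"); s=save("scene","s2.png",crop=(230,200,400,310),scale=3.5); st()
cv2.imwrite("pics/c2.png",np.vstack([cv2.resize(cv2.imread("pics/w2.png"),(512,384))[:,:],cv2.resize(cv2.imread("pics/s2.png"),(512,215))]))
for c,n in (("wrist","finger_disc"),("wrist","used_mid"),("wrist","stage"),("scene","finger_disc"),("scene","used_mid")):
    for r in ctrl.spot_point(c,n)[:2]: print(c,n,round(r["confidence"],2),np.round(r["at"],1))
hsv=cv2.cvtColor(d["frame"],cv2.COLOR_RGB2HSV); m=(hsv[:,:,1]>130)&(hsv[:,:,2]>60)&(hsv[:,:,0]>=7)&(hsv[:,:,0]<=16)
k,l,a,ce=cv2.connectedComponentsWithStats(m.astype(np.uint8)); i=1+np.argmax(a[1:,4])
w=np.array([ray(d,u,v,96)[:2] for u,v in cv2.findNonZero((l==i).astype(np.uint8))[:,0]],np.float32); print(cv2.minAreaRect(w))
E
```

```text
clock: 6.35
eef_pos: [488.3, 255.5, 201.1]
tool_rot: [-3.139, 0.002, 1.368]
force: [0.3, -0.4, 0.2]
width: 85.1
t 6.45 tcp [488.2 255.2 200.8] rpy [-3.138e+00  3.000e-03  1.367e+00] F [-0.   0.1  0.2] w 85.48836037149873 q [-0.52  0.53 -0.02  1.83  0.02  0.79  0.82]
wrist finger_disc 0.73 [631.7 228.5  91. ]
wrist used_mid 0.64 [487.2 258.6  52.9]
wrist used_mid 0.16 [ 4.859e+02 -2.000e-01  1.600e+00]
scene finger_disc 0.71 [631.8 226.8  91. ]
scene used_mid 0.57 [485.7 253.1  59.8]
scene used_mid 0.56 [495.5 485.9   1.5]
((484.26080322265625, 255.8475799560547), (13.266860961914062, 84.75060272216797), 78.66946411132812)
```

View pics/c2.png

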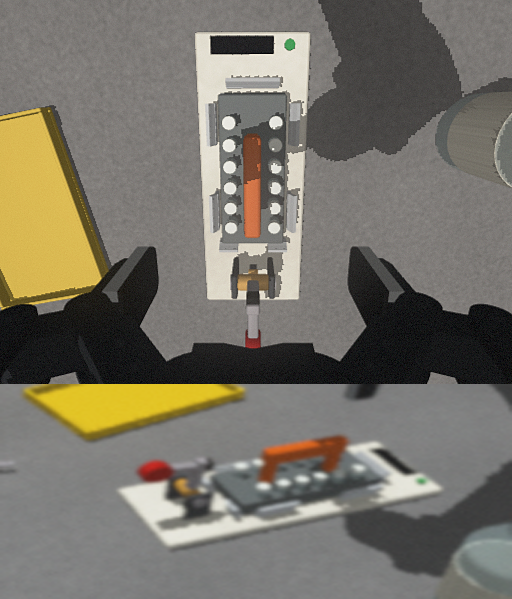

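The finger is up and stays up: disc at (252,340) in the wrist view, measured at stage x≈150, z 91, as expected for fully open. The tray is undisturbed, with the bar at (252,185) centred between the fingers. Next I'll grip the bar.

```bash
python3 -m creep '[{"hand":1,"travel":[0,-0.35,4.5],"angular":[0,0,0]},{"hand":1,"travel":[0,-0.35,9],"angular":[0,0,0]},{"hand":1,"travel":[0,-0.35,12],"angular":[0,0,0]},{"hand":0.5,"travel":[0,-0.35,13.6],"angular":[0,0,0]},{"hand":0.3,"travel":[0,-0.35,13.6],"angular":[0,0,0]},{"hand":0,"travel":[0,-0.35,13.6],"angular":[0,0,0]},{"hand":0,"travel":[0,-0.35,13.6],"angular":[0,0,0]},{"hand":0,"travel":[0,-0.35,13.6],"angular":[0,0,0]},{"hand":0,"travel":[0,-0.35,13.6],"angular":[0,0,0]},{"hand":0,"travel":[0,-0.35,13.6],"angular":[0,0,0]},{"hand":0,"travel":[0,-0.35,13.6],"angular":[0,0,0]}]'
```

```text
clock: 7.8
eef_pos: [483.7, 256.1, 65.8]
tool_rot: [-3.139, 0.002, 1.368]
force: [-0.4, -0.5, 5.9]
width: 13.2
```

```bash
python3 -m creep '[{"hand":0,"travel":[0,0,-1],"angular":[0,0,0]},{"hand":0,"travel":[0,0,-2.5],"angular":[0,0,0]},{"hand":0,"travel":[0,0,-4.5],"angular":[0,0,0]},{"hand":0,"travel":[0,0,-6.5],"angular":[0,0,0]},{"hand":0,"travel":[0,0,-8],"angular":[0,0,0]},{"hand":0,"travel":[-2,0.4,-8.5],"angular":[0,0,0]},{"hand":0,"travel":[-5,1,-8.5],"angular":[0,0,-2]},{"hand":0,"travel":[-9,1.8,-8.5],"angular":[0,0,-4]},{"hand":0,"travel":[-13,2.6,-8.5],"angular":[0,0,-6]},{"hand":0,"travel":[-17,3.5,-8.5],"angular":[0,0,-8]},{"hand":0,"travel":[-20.5,4.3,-8.5],"angular":[0,0,-10]},{"hand":0,"travel":[-23.5,5,-8.5],"angular":[0,0,-10.9]},{"hand":0,"travel":[-25.1,5.4,-8.5],"angular":[0,0,-10.9]},{"hand":0,"travel":[-25.1,5.4,-8.5],"angular":[0,0,-10.9]},{"hand":0,"travel":[-25.1,5.4,-8.5],"angular":[0,0,-10.9]}]'; python3 - <<'E'
from h import *
save("scene","s3.png",crop=(180,150,400,310),scale=3); st()
E
```

```text
clock: 9.3
eef_pos: [486.1, -0.1, 151.5]
tool_rot: [-3.139, 0.001, 1.557]
force: [1.3, 1.1, -3.2]
width: 13.2
t 9.35 tcp [486.2   0.7 151.4] rpy [-3.139e+00  1.000e-03  1.559e+00] F [-0.   0.4 -3. ] w 13.236551156716198 q [ 0.02  0.52 -0.11  2.04  0.1   0.59  1.4 ]
```

View pics/s3.png

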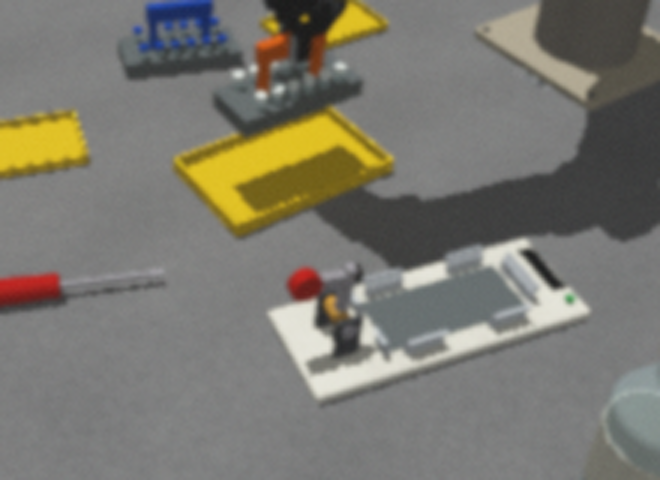

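The used tray hangs level over the large yellow tray (285,165) and the stage is empty with its finger open (305,285). I'll lower it now.

```bash
python3 -m creep '[{"hand":0,"travel":[0,0,3],"angular":[0,0,0]},{"hand":0,"travel":[0,0,6],"angular":[0,0,0]},{"hand":0,"travel":[0,0,7.8],"angular":[0,0,0]},{"hand":0,"travel":[0,0,8.6],"angular":[0,0,0]},{"hand":0,"travel":[0,0,9.0],"angular":[0,0,0]},{"hand":0,"travel":[0,0,9.25],"angular":[0,0,0]},{"hand":0,"travel":[0,0,9.35],"angular":[0,0,0]},{"hand":0,"travel":[0,0,9.35],"angular":[0,0,0]}]'
```

```text
clock: 10.15
eef_pos: [486.4, 0.7, 58.5]
tool_rot: [-3.14, 0.0, 1.559]
force: [-0.4, 0.0, -2.7]
width: 13.4
```

```bash
python3 -m creep '[{"hand":0,"travel":[0,0,0.1],"angular":[0,0,0]},{"hand":0,"travel":[0,0,0.15],"angular":[0,0,0]},{"hand":0,"travel":[0,0,0.2],"angular":[0,0,0]}]'
```

```text
clock: 10.45
eef_pos: [487.0, 0.5, 57.7]
tool_rot: [-3.141, 0.001, 1.559]
force: [-2.0, -0.7, 14.9]
width: 13.1
```

```bash
python3 -m creep '[{"hand":1,"travel":[0,0,0],"angular":[0,0,0]},{"hand":1,"travel":[0,0,0],"angular":[0,0,0]},{"hand":1,"travel":[0,0,0],"angular":[0,0,0]},{"hand":1,"travel":[0,0,-3],"angular":[0,0,0]},{"hand":1,"travel":[0,0,-8],"angular":[0,0,0]},{"hand":1,"travel":[-4,0,-12],"angular":[0,0,3]},{"hand":1,"travel":[-9,-0.6,-14],"angular":[0,0,8]},{"hand":1,"travel":[-14,-1,-14],"angular":[0,0,13]},{"hand":1,"travel":[-19,-1.4,-14],"angular":[0,0,18]},{"hand":1,"travel":[-24,-1.8,-14],"angular":[0,0,18.3]},{"hand":1,"travel":[-25.6,-1.8,-14],"angular":[0,0,18.3]},{"hand":1,"travel":[-25.6,-1.8,-14],"angular":[0,0,18.3]},{"hand":1,"travel":[-25.6,-1.8,-14],"angular":[0,0,18.3]},{"hand":1,"travel":[-25.6,-1.8,-14],"angular":[0,0,18.3]}]'; python3 - <<'E'
from h import *
d=save("wrist","w4.png"); s=save("scene","s4.png",crop=(180,150,400,310),scale=2.32); t=st()
cv2.imwrite("pics/c4.png",np.vstack([cv2.imread("pics/w4.png"),cv2.resize(cv2.imread("pics/s4.png"),(512,210))[:210]]))
for c,n in (("wrist","fresh_mid"),("scene","fresh_mid"),("scene","used_mid")):
    for r in ctrl.spot_point(c,n)[:2]: print(c,n,round(r["confidence"],2),np.round(r["at"],1))
hsv=cv2.cvtColor(d["frame"],cv2.COLOR_RGB2HSV); m=(hsv[:,:,1]>130)&(hsv[:,:,2]>60)&(hsv[:,:,0]>=105)&(hsv[:,:,0]<=125)
m=cv2.morphologyEx(m.astype(np.uint8),cv2.MORPH_OPEN,np.ones((7,7)))
k,l,a,ce=cv2.connectedComponentsWithStats(m); i=1+np.argmax(a[1:,4]); print(a[i])
w=np.array([ray(d,u,v,84)[:2] for u,v in cv2.findNonZero((l==i).astype(np.uint8))[:,0]],np.float32); print(cv2.minAreaRect(w))
E
```

```text
clock: 11.85
eef_pos: [466.1, -253.5, 197.7]
tool_rot: [-3.141, -0.0, 1.241]
force: [-0.9, 0.3, -0.3]
width: 85.7
t 11.95 tcp [ 466.3 -253.4  197.8] rpy [-3.141 -0.     1.242] F [ 0.6  0.2 -0.3] w 85.38233678064435 q [ 0.47  0.5  -0.04  1.89  0.03  0.75  1.66]
wrist fresh_mid 0.81 [ 470.3 -257.2   46.3]
scene fresh_mid 0.96 [ 469.6 -258.    42.9]
scene used_mid 0.57 [490.1   1.7  50.7]
[ 241  138   17  101 1585]
((465.63037109375, -256.0491943359375), (13.010416984558105, 85.5743637084961), 70.59839630126953)
```

View pics/c4.png

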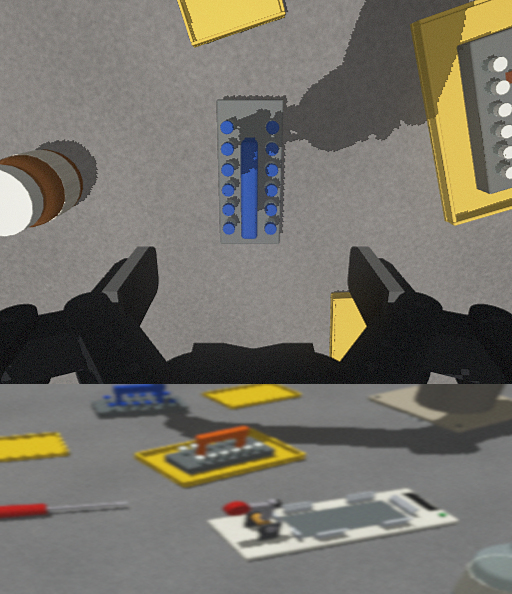

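The fresh tray's bar is at (249,188), jar at left and well clear. The used tray sits flat inside the large yellow tray. Now I'll grip the fresh one.

```bash
python3 -m creep '[{"hand":1,"travel":[-0.27,0,4.5],"angular":[0,0,0.6]},{"hand":1,"travel":[-0.27,0,9],"angular":[0,0,0.6]},{"hand":1,"travel":[-0.27,0,12.5],"angular":[0,0,0.6]},{"hand":0.5,"travel":[-0.27,0,14.3],"angular":[0,0,0.6]},{"hand":0.3,"travel":[-0.27,0,14.4],"angular":[0,0,0.6]},{"hand":0,"travel":[-0.27,0,14.4],"angular":[0,0,0.6]},{"hand":0,"travel":[-0.27,0,14.4],"angular":[0,0,0.6]},{"hand":0,"travel":[-0.27,0,14.4],"angular":[0,0,0.6]},{"hand":0,"travel":[-0.27,0,14.4],"angular":[0,0,0.6]},{"hand":0,"travel":[-0.27,0,14.4],"angular":[0,0,0.6]},{"hand":0,"travel":[-0.27,0,14.4],"angular":[0,0,0.6]}]'
```

```text
clock: 13.2
eef_pos: [466.5, -257.1, 55.4]
tool_rot: [3.139, 0.001, 1.231]
force: [-1.1, 0.7, 7.1]
width: 13.1
```

```bash
python3 -m creep '[{"hand":0,"travel":[0,0,-1],"angular":[0,0,0]},{"hand":0,"travel":[0,0,-3],"angular":[0,0,0]},{"hand":0,"travel":[0,0,-6],"angular":[0,0,0]},{"hand":0,"travel":[0,0,-10],"angular":[0,0,0]},{"hand":0,"travel":[0,0,-13],"angular":[0,0,0]},{"hand":0,"travel":[3,-0.9,-14.5],"angular":[0,0,0]},{"hand":0,"travel":[7,-2.2,-14.5],"angular":[0,0,0]},{"hand":0,"travel":[11,-3.5,-14.5],"angular":[0,0,-1]},{"hand":0,"travel":[15.5,-4.9,-14.5],"angular":[0,0,-2]},{"hand":0,"travel":[20,-6.3,-14.5],"angular":[0,0,-3]},{"hand":0,"travel":[24.5,-7.7,-14.5],"angular":[0,0,-4]},{"hand":0,"travel":[29,-9.1,-14.5],"angular":[0,0,-5]},{"hand":0,"travel":[33.5,-10.6,-14.5],"angular":[0,0,-6]},{"hand":0,"travel":[38,-12,-14.5],"angular":[0,0,-7]},{"hand":0,"travel":[42,-13.2,-14.5],"angular":[0,0,-7.85]},{"hand":0,"travel":[45.5,-14.4,-14.5],"angular":[0,0,-7.85]},{"hand":0,"travel":[48,-15.1,-14.5],"angular":[0,0,-7.85]},{"hand":0,"travel":[48.96,-15.43,-14.5],"angular":[0,0,-7.85]},{"hand":0,"travel":[48.96,-15.43,-14.5],"angular":[0,0,-7.85]},{"hand":0,"travel":[48.96,-15.43,-14.5],"angular":[0,0,-7.85]}]'; python3 - <<'E'
from h import *
d=save("wrist","w5.png",scale=1.4); t=st(); save("scene","s5.png",crop=(180,130,400,310),scale=3)
for c,n in (("wrist","fresh_mid"),("wrist","stage"),("scene","fresh_mid"),("scene","stage"),("scene","finger_disc"),("scene","used_mid")):
    for r in ctrl.spot_point(c,n)[:2]: print(c,n,round(r["confidence"],2),np.round(r["at"],1))
E
```

```text
clock: 15.2
eef_pos: [483.8, 253.9, 199.7]
tool_rot: [3.139, 0.003, 1.366]
force: [-0.3, -0.8, -2.9]
width: 13.3
t 15.25 tcp [484.  253.6 199.7] rpy [3.139e+00 3.000e-03 1.365e+00] F [-0.8  0.  -3.1] w 12.965184718876865 q [-0.48  0.52 -0.08  1.84  0.06  0.78  0.77]
wrist stage 0.61 [490.4  -0.6  43.1]
scene fresh_mid 0.71 [483.5 248.7 187.2]
scene fresh_mid 0.37 [497.5 485.4   2.3]
scene stage 0.9 [482.4 255.1  -2.1]
scene stage 0.33 [631.1 223.4  95.2]
scene finger_disc 0.5 [628.4 223.3  90.2]
scene used_mid 0.94 [ 4.89e+02 -1.00e-01  4.89e+01]
scene used_mid 0.49 [598.3 231.2  45.1]
```

View pics/w5.png

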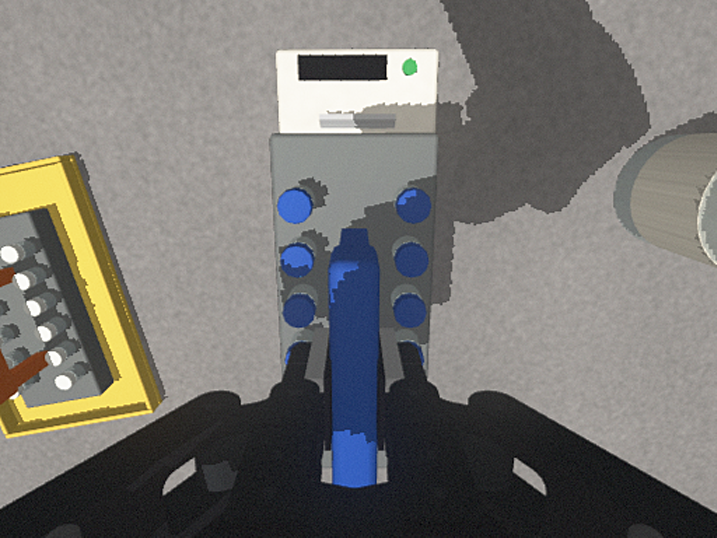

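```bash
python3 - <<'E'
from h import *
import pickle
d=ctrl.get_image("wrist"); s=st(); yaw=-0.2035
def stg(p,o=(484,255)):
    v=np.array(p[:2])-o; c,sn=np.cos(yaw),np.sin(yaw); return np.round([c*v[0]+sn*v[1],-sn*v[0]+c*v[1]],1)
P=lambda u,v,z: stg(ray(d,u/1.4,v/1.4,z))
tz=s["eef_pos"][2]-55.4+22
print("tcp",stg(s["eef_pos"]))
print("tray -x corners",P(272,133,tz),P(437,133,tz))
print("guide inner top/bottom edge",P(358,127,12),P(358,114,32),"ends",P(320,120,25),P(396,120,25))
print("base -x corners",P(277,50,12),P(437,50,12), "base sides lower", P(274,130,12),P(438,130,12))
g=d["frame"]; cv2.imwrite("pics/g.png",cv2.resize(g[20:190,180:330,::-1],None,fx=4,fy=4,interpolation=cv2.INTER_NEAREST)[:600])
E
```

```text
t 15.65 tcp [484.  255.8 199.7] rpy [3.139e+00 1.000e-03 1.367e+00] F [-0.8  0.2 -2.7] w 13.271376649141876 q [-0.48  0.52 -0.08  1.84  0.06  0.78  0.77]
tcp [-0.1  0.8]
tray -x corners [-73.4 -29.4] [-73.4  32.1]
guide inner top/bottom edge [-79.4   3.7] [-86.9   3.6] ends [-83.5 -21.7] [-83.5  29. ]
base -x corners [-128.3  -50.5] [-128.3   56.3] base sides lower [-77.4 -55. ] [-77.4  59.6]
```

View pics/g.png

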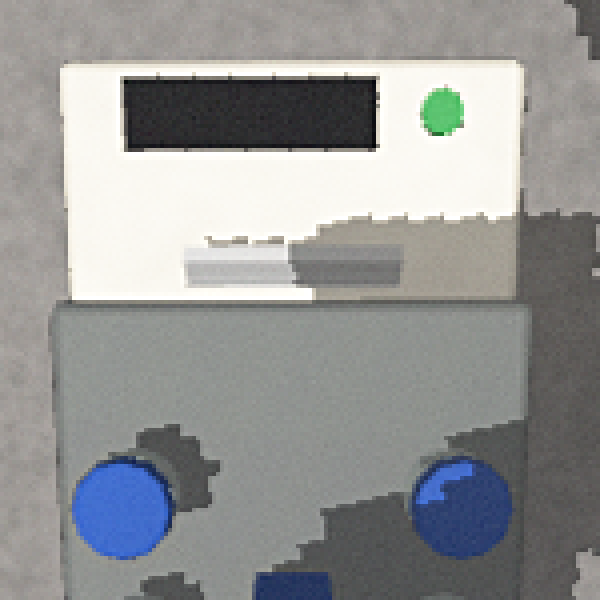

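```bash
python3 - <<'E'
from h import *
d=ctrl.get_image("wrist"); s=st(); yaw=-0.2035
M=lambda e:R.from_euler("xyz",e).as_matrix()
Rt=M(s["tool_rot"]); Rc=Rt.T@camR(d); oc=Rt.T@(np.array(d["origin"])-s["eef_pos"])
print("cam in tool",oc.round(1),R.from_matrix(Rc).as_euler("xyz",degrees=True).round(1))
def stg(p,o=(484,255)):
    v=np.array(p[:2])-o; c,sn=np.cos(yaw),np.sin(yaw); return np.round([c*v[0]+sn*v[1],-sn*v[0]+c*v[1]],1)
R2=M([-3.138,0.003,1.367]); d2=dict(d); d2["orientation"]=R2@Rc; d2["origin"]=R2@oc+[488.2,255.2,200.8]
R1=M([-3.141,0,1.365]); d1=dict(d); d1["orientation"]=R1@Rc; d1["origin"]=R1@oc+[551.7,241,190.1]
for nm,dd,sc in (("w1",d1,1.4),("w2",d2,1)):
    im=cv2.imread("pics/%s.png"%nm)
    print(nm)
    if nm=="w2":
        for k,u,v,z in (("tray-x L",219,94,34),("tray-x R",287,94,34),("tray+x L",219,243,34),("guide-x bot",253,87,12),("guide-x top",253,78,32),("base L",196,33,12),("base R",310,33,12),("base+x L",207,299,12),("base+x R",300,299,12)):
            print(k,stg(ray(dd,u,v,z)))
# warp w2 to a stage-aligned rectified view at z=12 and z=34, 3 px/mm, around seat
im=cv2.imread("pics/w2.png"); out=[]
for z in (12,34):
    c,sn=np.cos(yaw),np.sin(yaw)
    sq=[(-100,-50),(100,-50),(100,50),(-100,50)]
    px=np.float32([proj(d2,[484+c*a-sn*b,255+sn*a+c*b,z]) for a,b in sq])
    H=cv2.getPerspectiveTransform(px,np.float32([[(a+100)*3.8,(50-b)*2.9] for a,b in sq]))
    out.append(cv2.warpPerspective(im,H,(760,290)))
cv2.imwrite("pics/rect.png",np.vstack(out))
E
```

```text
t 15.7 tcp [484.  255.9 199.7] rpy [3.139e+00 1.000e-03 1.367e+00] F [ 0.2 -0.7 -2.8] w 12.797651266362456 q [-0.48  0.52 -0.08  1.84  0.06  0.78  0.77]
cam in tool [   0.6  -70.6 -142.9] [-16.1  -0.   -0. ]
w1
w2
tray-x L [-72.9 -30.1]
tray-x R [-72.9  32.4]
tray+x L [ 76.  -34.3]
guide-x bot [-79.9   1.1]
guide-x top [-86.9   1.1]
base L [-128.   -52.4]
base R [-128.    54.4]
base+x L [158.  -53.1]
base+x R [157.7  56.7]
```

View pics/rect.png

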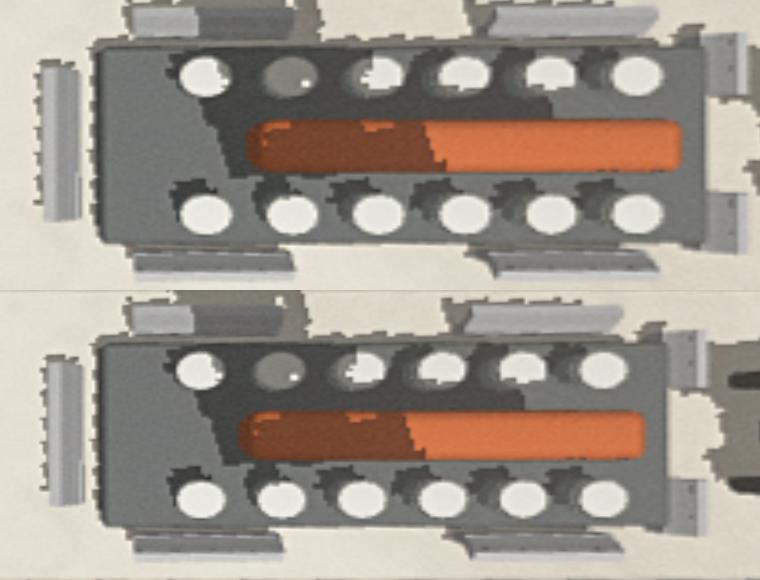

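Both rectified views show the seat about 1 mm off my nominal origin. The used tray was sitting about 1–2 mm towards +x. The fresh tray needs about −1 mm along the seat and is fine laterally. I'll lower it to just above the guides first.

```bash
python3 -m creep '[{"hand":0,"travel":[0,-0.1,3],"angular":[0,0,0]},{"hand":0,"travel":[0,-0.1,6],"angular":[0,0,0]},{"hand":0,"travel":[0,-0.1,8.5],"angular":[0,0,0]},{"hand":0,"travel":[0,-0.1,9.8],"angular":[0,0,0]},{"hand":0,"travel":[0,-0.1,10],"angular":[0,0,0]},{"hand":0,"travel":[0,-0.1,10],"angular":[0,0,0]},{"hand":0,"travel":[0,-0.1,10],"angular":[0,0,0]},{"hand":0,"travel":[0,-0.1,10],"angular":[0,0,0]}]'; python3 - <<'E'
from h import *
d=save("wrist","w6.png",crop=(150,50,380,290),scale=2.4); st()
E
```

```text
clock: 16.5
eef_pos: [484.1, 256.4, 100.9]
tool_rot: [3.137, -0.001, 1.367]
force: [0.3, 0.2, -2.7]
width: 12.9
t 16.55 tcp [484.  256.3 100.7] rpy [ 3.137 -0.     1.367] F [-0.  -0.1 -2.2] w 13.307174710124084 q [-0.5   0.67 -0.07  1.92  0.09  0.55  0.75]
```

View pics/w6.png

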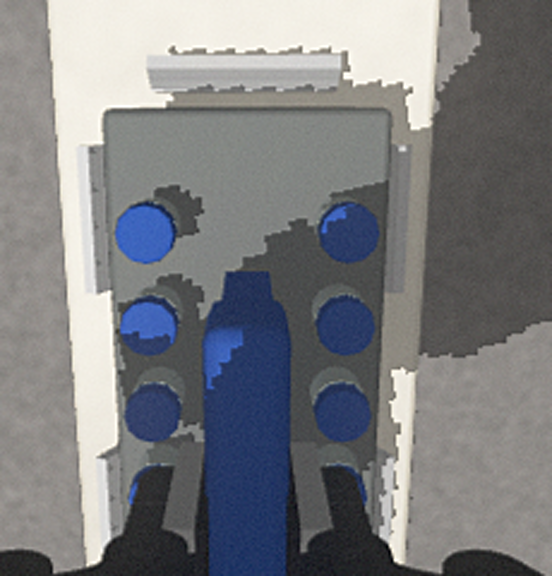

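```bash
python3 - <<'E'
from h import *
d=ctrl.get_image("wrist"); s=st(); yaw=-0.2035
def P(u,v,z,o=(484,255)):
    p=ray(d,u/2.4+150,v/2.4+50,z); w=p[:2]-o; c,sn=np.cos(yaw),np.sin(yaw); return np.round([c*w[0]+sn*w[1],-sn*w[0]+c*w[1]],1)
print("tray",P(104,110,67.3),P(392,110,67.3),"guide bot",P(247,91,12),"top",P(247,55,32),"guide ends",P(148,55,32),P(347,55,32),"side guides top outer",P(78,146,32),P(410,146,32),"base",P(48,0,12),P(440,0,12))
E
```

```text
t 16.6 tcp [483.8 256.2 100.6] rpy [ 3.138 -0.     1.367] F [ 0.9  0.5 -2.2] w 13.43909757781226 q [-0.5   0.67 -0.07  1.92  0.09  0.55  0.75]
tray [-73.2 -29.2] [-73.2  33.5] guide bot [-78.9   1.9] top [-87.    1.9] guide ends [-87.  -23.5] [-87.   27.6] side guides top outer [-64.4 -42.8] [-64.4  45.1] base [-102.6  -52.9] [-102.7   55.1]
```

```bash
python3 -m creep '[{"hand":0,"travel":[-0.06,-0.15,0],"angular":[0,0,0]},{"hand":0,"travel":[-0.06,-0.15,0.6],"angular":[0,0,0]},{"hand":0,"travel":[-0.06,-0.15,1.2],"angular":[0,0,0]},{"hand":0,"travel":[-0.06,-0.15,1.8],"angular":[0,0,0]},{"hand":0,"travel":[-0.06,-0.15,2.4],"angular":[0,0,0]},{"hand":0,"travel":[-0.06,-0.15,2.9],"angular":[0,0,0]},{"hand":0,"travel":[-0.06,-0.15,3.15],"angular":[0,0,0]},{"hand":0,"travel":[-0.06,-0.15,3.25],"angular":[0,0,0]},{"hand":0,"travel":[-0.06,-0.15,3.3],"angular":[0,0,0]},{"hand":0,"travel":[-0.06,-0.15,3.3],"angular":[0,0,0]}]'
```

```text
clock: 17.6
eef_pos: [482.4, 256.0, 67.7]
tool_rot: [3.137, -0.0, 1.367]
force: [0.8, -0.4, -2.2]
width: 13.1
```

```bash
python3 -m creep '[{"hand":0,"travel":[0,0,0.08],"angular":[0,0,0]},{"hand":0,"travel":[0,0,0.15],"angular":[0,0,0]},{"hand":0,"travel":[0,0,0.2],"angular":[0,0,0]}]'
```

```text
clock: 17.9
eef_pos: [482.7, 256.1, 67.4]
tool_rot: [3.137, -0.001, 1.367]
force: [-4.1, -2.1, 16.6]
width: 12.6
```

Contact came at the expected height, so the tray is seated. I'll release, rise and go over the raised disc.

```bash
python3 -m creep '[{"hand":1,"travel":[0,0,0],"angular":[0,0,0]},{"hand":1,"travel":[0,0,0],"angular":[0,0,0]},{"hand":1,"travel":[0,0,0],"angular":[0,0,0]},{"hand":1,"travel":[0,0,-3],"angular":[0,0,0]},{"hand":1,"travel":[0,0,-8],"angular":[0,0,0]},{"hand":1,"travel":[0,3,-12.3],"angular":[0,0,0]},{"hand":1,"travel":[0,8,-12.3],"angular":[0,0,0]},{"hand":1,"travel":[0,13,-12.3],"angular":[0,0,0]},{"hand":1,"travel":[0,15.2,-12.3],"angular":[0,0,0]},{"hand":1,"travel":[0,15.2,-12.3],"angular":[0,0,0]},{"hand":1,"travel":[0,15.2,-12.3],"angular":[0,0,0]},{"hand":1,"travel":[0,15.2,-12.3],"angular":[0,0,0]}]'; python3 - <<'E'
from h import *
d=save("wrist","w7.png"); s=st()
for r in ctrl.spot_point("wrist","finger_disc")[:2]: print(r["confidence"],np.round(r["at"],1)); rel(list(np.round(r["at"][:2],1))+[78])
hsv=cv2.cvtColor(d["frame"],cv2.COLOR_RGB2HSV); S=(hsv[:,:,1]>130)&(hsv[:,:,2]>50)&((hsv[:,:,0]<=4)|(hsv[:,:,0]>175))
k,l,a,ce=cv2.connectedComponentsWithStats(S.astype(np.uint8)); i=1+np.argmax(a[1:,4]); print(a[i])
w=np.array([ray(d,u,v,100)[:2] for u,v in cv2.findNonZero((l==i).astype(np.uint8))[:,0]],np.float32); print(cv2.minAreaRect(w))
print([ (round(r["confidence"],2),np.round(r["at"],1)) for r in ctrl.spot_point("wrist","fresh_mid")[:2]])
E
```

```text
clock: 19.1
eef_pos: [629.3, 226.4, 190.8]
tool_rot: [3.138, -0.001, 1.369]
force: [-0.8, 0.3, -0.0]
width: 85.5
t 19.15 tcp [629.4 226.5 191. ] rpy [ 3.138e+00 -1.000e-03  1.369e+00] F [-0.7  0.8 -0. ] w 85.36429030342912 q [-0.34  0.7  -0.09  1.5   0.07  0.94  0.92]
0.92 [635.2 223.9  93.2]
[np.float64(635.2), np.float64(223.9), 78] travel [-0.15  0.55 11.32]
[244 184  18  37 599]
((633.2853393554688, 226.03762817382812), (13.110770225524902, 28.72588348388672), 78.48641967773438)
[]
```

```bash
python3 -m creep '[{"hand":1,"travel":[0,0.4,4],"angular":[0,0,0]},{"hand":1,"travel":[0,0.4,8],"angular":[0,0,0]},{"hand":0.5,"travel":[0,0.4,10.5],"angular":[0,0,0]},{"hand":0.4,"travel":[0,0.4,11.2],"angular":[0,0,0]},{"hand":0.3,"travel":[0,0.4,11.2],"angular":[0,0,0]},{"hand":0,"travel":[0,0.4,11.2],"angular":[0,0,0]},{"hand":0,"travel":[0,0.4,11.2],"angular":[0,0,0]},{"hand":0,"travel":[0,0.4,11.2],"angular":[0,0,0]},{"hand":0,"travel":[0,0.4,11.2],"angular":[0,0,0]},{"hand":0,"travel":[0,0.4,11.2],"angular":[0,0,0]}]'
```

```text
clock: 20.25
eef_pos: [635.4, 225.0, 81.5]
tool_rot: [3.135, -0.001, 1.368]
force: [-0.5, -3.2, 7.1]
width: 13.3
```

```bash
python3 -m creep '[{"hand":0,"travel":[0,-0.65,-0.45],"angular":[0,0,0]},{"hand":0,"travel":[0,-1.3,-0.85],"angular":[0,0,0]},{"hand":0,"travel":[0,-1.9,-1.05],"angular":[0,0,0]},{"hand":0,"travel":[0,-2.5,-1.2],"angular":[0,0,0]},{"hand":0,"travel":[0,-3.1,-1.29],"angular":[0,0,0]},{"hand":0,"travel":[0,-3.75,-1.32],"angular":[0,0,0]},{"hand":0,"travel":[0,-4.4,-1.28],"angular":[0,0,0]},{"hand":0,"travel":[0,-5.0,-1.19],"angular":[0,0,0]},{"hand":0,"travel":[0,-5.6,-1.02],"angular":[0,0,0]},{"hand":0,"travel":[0,-6.2,-0.8],"angular":[0,0,0]},{"hand":0,"travel":[0,-6.2,-0.8],"angular":[0,0,0]}]'
```

```text
clock: 21.35
eef_pos: [578.6, 236.6, 92.6]
tool_rot: [3.126, -0.004, 1.368]
force: [3.7, -4.3, 7.9]
width: 12.7
```

```bash
python3 -m creep '[{"hand":0,"travel":[0,-0.55,0.28],"angular":[0,0,0]},{"hand":0,"travel":[0,-1.08,0.6],"angular":[0,0,0]},{"hand":0,"travel":[0,-1.55,1.0],"angular":[0,0,0]},{"hand":0,"travel":[0,-2.0,1.4],"angular":[0,0,0]},{"hand":0,"travel":[0,-2.0,1.4],"angular":[0,0,0]}]'
```

```text
clock: 21.85
eef_pos: [559.6, 240.5, 81.5]
tool_rot: [3.123, -0.004, 1.368]
force: [-3.8, -2.8, 14.6]
width: 12.9
```

```bash
python3 -m creep '[{"hand":0,"travel":[0,-0.25,0.25],"angular":[0,0,0]},{"hand":0,"travel":[0,-0.5,0.5],"angular":[0,0,0]},{"hand":0,"travel":[0,-0.5,0.6],"angular":[0,0,0]}]'
```

```text
clock: 22.15
eef_pos: [555.1, 241.4, 77.7]
tool_rot: [3.121, -0.005, 1.368]
force: [-4.8, -3.0, 17.1]
width: 12.8
```

Nearly level now. I'll let go so the spring clamps, back off upward, and check.

```bash
python3 -m creep '[{"hand":1,"travel":[0,0,0],"angular":[0,0,0]},{"hand":1,"travel":[0,0,0],"angular":[0,0,0]},{"hand":1,"travel":[0,0,0],"angular":[0,0,0]},{"hand":1,"travel":[0,0,-3],"angular":[0,0,0]},{"hand":1,"travel":[0,0,-7],"angular":[0,0,0]},{"hand":1,"travel":[0,0,-11.2],"angular":[0,0,0]},{"hand":1,"travel":[0,0,-11.2],"angular":[0,0,0]},{"hand":1,"travel":[0,0,-11.2],"angular":[0,0,0]},{"hand":1,"travel":[0,0,-11.2],"angular":[0,0,0]}]'; python3 - <<'E'
from h import *
d=save("wrist","w8.png"); s=save("scene","s8.png",crop=(180,150,400,310),scale=2.32); st()
cv2.imwrite("pics/c8.png",np.vstack([cv2.imread("pics/w8.png"),cv2.resize(cv2.imread("pics/s8.png"),(512,210))]))
for c,n in (("wrist","finger_disc"),("wrist","fresh_mid"),("scene","finger_disc"),("scene","fresh_mid"),("scene","used_mid")):
    for r in ctrl.spot_point(c,n)[:2]: print(c,n,round(r["confidence"],2),np.round(r["at"],1))
E
```

```text
clock: 23.05
eef_pos: [551.7, 241.1, 188.5]
tool_rot: [3.123, -0.003, 1.368]
force: [0.8, 0.3, -0.2]
width: 85.4
t 23.15 tcp [551.7 241.  188. ] rpy [ 3.124e+00 -3.000e-03  1.368e+00] F [ 0.1  0.5 -0.8] w 85.3608998392903 q [-0.42  0.6  -0.07  1.72  0.07  0.81  0.84]
wrist finger_disc 0.88 [553.  242.3  85.5]
wrist fresh_mid 0.57 [484.1 253.5  55.2]
scene finger_disc 0.76 [550.9 242.3  83.2]
scene fresh_mid 0.66 [482.3 254.9  54. ]
scene used_mid 0.93 [ 4.918e+02 -2.000e-01  4.980e+01]
scene used_mid 0.15 [ 410.  -463.3   -0.9]
```

View pics/c8.png

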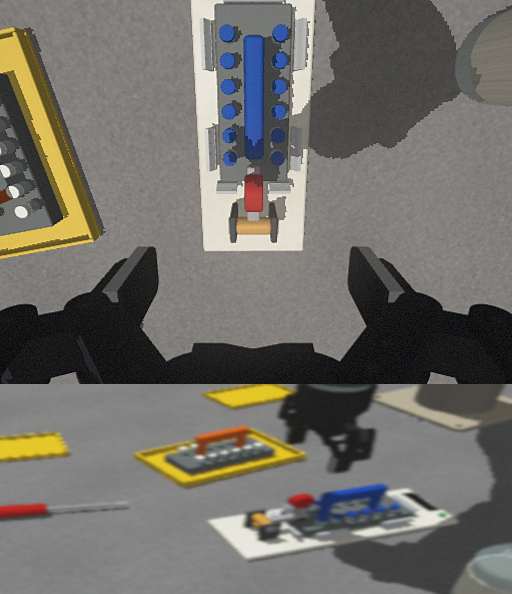

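The final view shows the blue tray square between the guides (bar at 254,95) and the finger down with its disc at (254,193). The orange tray is flat in the large yellow tray and the gripper is clear of everything. I'm handing the job in.

```bash
python3 -c "
from h import *
print(ctrl.finish_job()); st()"
```

```text
the job is handed in; nothing more can be done
None
the job is handed in; nothing more can be done
```

The trays are swapped and the job is handed in at about 23 s of the 69 s allowed. I pinched the red disc and swung the finger up until it stayed open. The used tray then went into the largest yellow tray, and the fresh tray into the stage. Last, I brought the finger back down nearly level and let the spring clamp it.

**Last checks:**
- **Finger:** the disc is at (553, 242, 85.5), within about 1.5 mm of where it was when first closed over the used tray.
- **Fresh tray:** it looks square between the guides. It touched down at the expected height, and its middle was found at (482–484, 254–255, 54–55).
- **Used tray:** it stands upright and flat inside the return tray, its middle at about (492, 0, 50).
- **Bystanders:** my path never went near the bottle, jar or screwdriver. I did not re-measure them at the end.
- **Forces:** the highest reading printed after a move was about 18 N, with nothing touching the arm at hand-in.

**Where the checks disagreed:** before seating, my estimates of the fresh tray's position along the seat differed by 1–2 mm. I went with the direct view of the gap to the guide, and the tray went down without catching. The networks also gave a few wrong matches, such as the jar reported as the disc; I ignored those after comparing with the pictures.

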